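# Index the sizing-plug turntable of a seal inspection bench

### The arm

A 6-joint arm with a two-finger parallel gripper is mounted at the origin on the work surface. World frame = base frame: x ahead of the robot, y to its left, z up, the work surface at z = 0. Lengths are in mm, angles in rad, forces in N, time in s.
With the tool pointing down it reaches from about 400 to 825 mm from the base axis. Payload 7 kg.
Tool frame: the origin (TCP) lies on the mounting face of the last link; the fingertips stand 178 mm ahead of it and the grasp point (between the pads) lies 159 mm ahead of it (ctrl.tip_reach is the x of the fingertips in the tool frame, in mm); x points along the fingers, y is the direction in which the jaws open and shut, and the axes are right-handed (so a half turn about x gives the same grasp; the last joint's range is limited). The gripper opens to 88 mm and grips with 3 to 60 N. Pads are 19 mm wide; open, the fingers measure 130 mm over their backs; the gripper's body (78 mm by 193 mm) begins 47 mm behind the grasp point.
Start: joints at [0.288, 0.359, 0.012, 0, -1.224, -0.288], TCP at [674.979, -0.018, 404.661] pointing down, gripper open.
Joint ranges: [-3.07, 3.07], [-1.43, 2.12], [-1.02, 1.25], [-3.03, 1.67], [-3.05, -0], [-3.03, 3.03]. Speed limits (rad/s): [2.39, 2.39, 3.01, 3.14, 3.14, 3.14].

### API

Orientations are given as a unit quaternion [w, x, y, z].
In Python, from workcell import ctrl, get_image, camera_model, sign_off gives the robot as it stands.
- The arm moves only by the tool drive_tool, never from a script. Its argument "rows" is a list of rows, each an object of numbers: "x", "y", "z": the shift along the tool's x, y, z in units of 40 mm (1.0 is 40 mm); "turn": the turn about the tool's x in units of 10 degrees (1.0 is 10 degrees); "gripper": the closure in counts, from 0 (fully open) to 255 (shut). A call has 1 to 5 rows; each row is the pose to reach, as a shift and turn from the pose commanded when the call began, along the tool's axes at that moment; what a row does not reach only later rows make up. A row lasts 1/8 s, in which the tool goes at most 62.5 mm and 10.7 degrees, less where a joint would pass 70% of its speed; a pose out of reach is approached as far as the arm can. A call with a gripper value outside its range is refused whole. The fingers move at their own pace and stop on an object; the grip force is fixed at half the most. Time passes only in rows, so rows that repeat a pose let the fingers close. It gives the time, the measured TCP pose, the force and the opening at its end, in the units of the state.
- ctrl.get_state(): the state, without advancing time (a new reading comes with each control period).
- get_image(name): name is "scene" or "side" or "wrist"; returns the picture (480x640x3 uint8, blue, green, red); there is no depth.
- camera_model(name): a dict with "fov_y" (degrees; the focal length in pixels is half the picture's height over the tangent of half this angle, whatever the lens; pixels are square), "cx", "cy" (the principal point, pixels), "world_to_cam" (4x4, takes a point from world to camera coordinates). Camera axes: x right, y down, z forward; pixel columns grow to the right and rows downward; lengths in mm; the calibration is good to about 2 mm. A picture is of the moment at which its call begins: read the wrist's pose just before it. camera_model takes no time and is no camera call; for the wrist camera it gives the pose at the moment of the call.
- sign_off(): hands the job in, once; it reports no verdict.
The state is a dict: "t": time; "q": joint angles; "joint_vel": joint speeds; "joint_torque": joint torques, N m; "tool_pos": TCP position; "eef_rot": TCP orientation; "contact_force": force on the tool from outside, world axes, zero at the start; "wrist_torque": the same for the moment, N m; "gripper_width": finger opening in mm.
Only numpy, scipy, OpenCV 4.12 (cv2) and the standard library are available. Lean on these libraries where they do the work, as an engineer would, in place of code of your own. Each camera call takes 0.05 s, during which the arm holds its last target. There are 200 camera calls.

### The job

Turn the round gauge turntable, by pushing one of its upright plugs round, until the thickest of its three plugs stands squarely in front of the pointer on the turntable's base. Do not knock over or shift the pointed brass cone that stands on the table beside it.

Things in the scene. Friction and masses are not known exactly. Their poses are not given: they have to be found in the camera images.
- turn_axis (a point): Fixed vertical axis of the turntable, at its disc's upper face, 46 mm above the table. Bare aluminium disc, 220 mm across, hub cap 6 mm high, grey base fixed to the table. On it stand three fixed upright brass plugs, 120 degrees apart, 80 mm from the axis, 50 mm tall, 52, 38 and 26 mm thick. It turns freely both ways without stops; slight drag (about 1 N at a plug) keeps it where it is left.
- thick_plug (a point): Centre of the foot of the thickest plug (52 mm diameter, 50 mm tall, top 96 mm above the table), on the disc's upper face, 80 mm from the axis; it goes round with the disc. Seen from above, going anticlockwise from it come the 38 mm and then the 26 mm plug.
- index_point (a point): Fixed point where the thick plug's centre must come: at the disc's upper face, 80 mm from the axis, straight in from the pointer. The pointer is a dark steel block, 24 mm wide and 46 mm high, with a V-shaped nose aimed at the axis, on a tongue of the base just outside the disc's rim (nose 126 mm, outer end 160 mm from the axis). It does not turn.
- cone: A loose bystander: a brass sizing cone standing on the table about 0.2 m from the turntable's axis, 56 mm across its foot, 90 mm tall, about 250 g, pointed end up. Origin at the centre of its underside, z up. It is to stay where it stands.

How it is judged:
By the outcome, as a careful person would: the job done as asked, in the order asked, and still so for the second after the job is handed in, with the robot touching nothing.
It also fails if it takes over 42 s, if anything falls off the work surface, if the arm or the gripper's body presses on something with over 40 N, if the wrist force passes 120 N, or if a joint passes its speed limit or range.

## Working session

There is one attempt and no reset: what is moved stays moved. The work goes in short steps, Python scripts to look and compute and a tool call to move; the robot and the scene stay as the last step left them, time stands still between calls to the robot, and variables do not carry over. Pictures are saved under pics/ and viewed, about 8 in all and at most 12, crops included, and the job is handed in when it is done.

Besides the shell and the picture viewer there is one more tool, called after "Emit:" in YAML: its name, and indented under it one key for each argument. drive_tool: Moves the arm, as the interface text tells. Its arguments: {"type":"object","properties":{"rows":{"type":"array","items":{"type":"object","properties":{"x":{"type":"number"},"y":{"type":"number"},"z":{"type":"number"},"turn":{"type":"number"},"gripper":{"type":"number"}}}}},"required":["rows"]}

```bash
mkdir -p pics; python3 - <<'E'
from workcell import ctrl,get_image,camera_model
import cv2,numpy as np
for n in("scene","side","wrist"):
    m=camera_model(n); cv2.imwrite(f"pics/{n}0.png",get_image(n)); print(n,m["fov_y"],m["cx"],m["cy"],np.round(m["world_to_cam"],3).tolist(),{k for k in m})
s=ctrl.get_state();print(s["tool_pos"],s["eef_rot"],s["t"])
a=cv2.imread("pics/scene0.png");b=cv2.imread("pics/wrist0.png")
E
```

```text
scene 54.72306657698654 316.9105319959744 249.15111761685563 [[-0.852, 0.523, 0.015, 458.264], [0.403, 0.674, -0.619, -302.178], [-0.334, -0.521, -0.786, 977.141], [0.0, 0.0, 0.0, 1.0]] {'fov_y', 'cy', 'world_to_cam', 'cx'}
side 49.049097464026296 321.39596177548606 239.85388509490335 [[0.947, -0.321, 0.02, -525.281], [-0.193, -0.617, -0.763, 259.363], [0.257, 0.719, -0.646, 462.647], [0.0, 0.0, 0.0, 1.0]] {'fov_y', 'cy', 'world_to_cam', 'cx'}
wrist 60.176267061579594 317.76961450686633 248.0517689069435 [[-1.0, 0.001, 0.001, 674.227], [0.001, 0.964, 0.266, -32.313], [-0.001, 0.266, -0.964, 389.471], [0.0, 0.0, 0.0, 1.0]] {'fov_y', 'cy', 'world_to_cam', 'cx'}
[6.74841670e+02 1.51637352e-02 4.03931068e+02] [ 0.49965205 -0.49969906  0.50036881  0.50027965] 0.15
```

View pics/scene0.png

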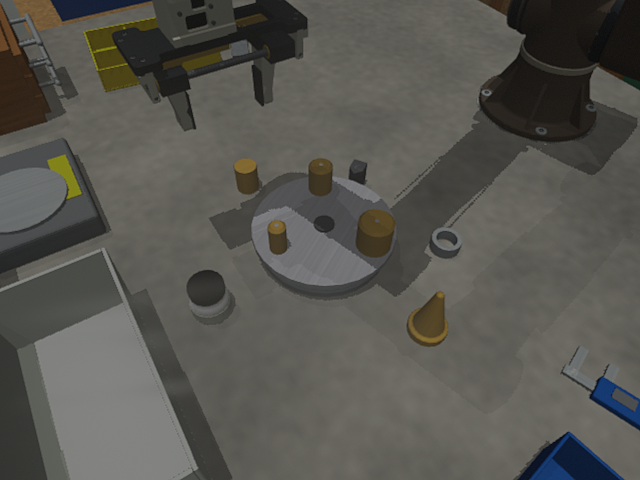

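View pics/wrist0.png

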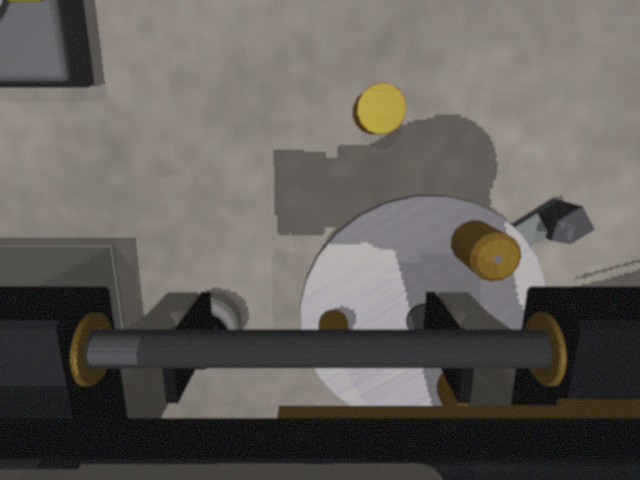

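The scene view shows the hub at (324,223), thick plug (376,230), 38 mm plug (320,175), 26 mm plug (277,237), pointer (358,170) and cone (428,320). The wrist view shows the pointer at (560,220) and the 38 mm plug at (493,256).

```bash
cat >h.py <<'E'
import numpy as np,cv2
from workcell import ctrl,get_image,camera_model
def ray(m,u,v,z):
    f=240/np.tan(np.radians(m["fov_y"]/2));T=np.array(m["world_to_cam"]);R,t=T[:3,:3],T[:3,3]
    c=-R.T@t;d=R.T@np.array([(u-m["cx"])/f,(v-m["cy"])/f,1]);return (c+d*(z-c[2])/d[2])[:2]
def proj(m,p):
    f=240/np.tan(np.radians(m["fov_y"]/2));q=np.array(m["world_to_cam"])@np.r_[p,1];return np.array([m["cx"]+f*q[0]/q[2],m["cy"]+f*q[1]/q[2]])
E
python3 - <<'E'
from h import *
m=camera_model("scene")
for n,u,v,z in[("hub",324,222,52),("thick",376.5,219,96),("mid",320,163,96),("thin",277,226,96),("ptr",358,164,46),("cone",428,327,0),("conetip",440,293,90),("loose",246,165,50)]:print(n,ray(m,u,v,z).round(1))
m=camera_model("wrist")
for n,u,v,z in[("mid",496,256,96),("ptrnose",541,236,46),("ptrouter",562,197,46),("ptrR",592,226,46)]:print(n,ray(m,u,v,z).round(1))
a=cv2.imread("pics/scene0.png")[130:370,200:480];cv2.imwrite("pics/c1.png",cv2.resize(a,None,fx=2.5,fy=2.5,interpolation=2))
E
```

```text
hub [580.4  88.1]
thick [536.7 153.1]
mid [543.1  14.9]
thin [661.1  93.9]
ptr [458.    1.9]
cone [533.9 290. ]
conetip [538.  289.6]
loose [623.9 -88. ]
mid [545.5  12.5]
ptrnose [487.3   9.9]
ptrouter [474.8 -22.9]
ptrR [446.    1.4]
```

View pics/c1.png

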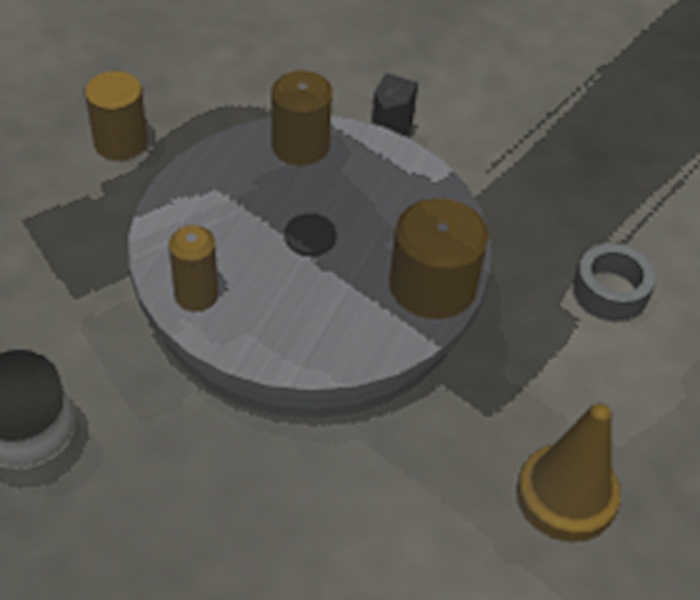

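View pics/side0.png

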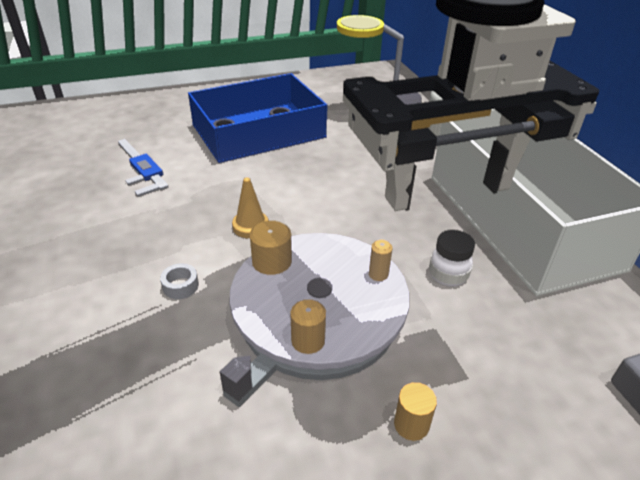

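```bash
python3 - <<'E'
from h import *
ms,mi,mw=[camera_model(n) for n in("scene","side","wrist")]
P={"scene":(ms,[(376.8,221.2),(320.8,164.4),(276.4,225.2)],(324,223.6)),"side":(mi,[(270,233),(308,303),(381,241)],(319,287.5))}
for n,(m,d,h) in P.items():
    p=np.array([ray(m,*x,96) for x in d]);A=np.c_[2*p,np.ones(3)];s=np.linalg.solve(A,(p**2).sum(1));c=s[:2]
    r=np.hypot(*(p-c).T);a=np.degrees(np.arctan2(*(p-c).T[::-1]))
    print(n,p.round(1).tolist(),"c",c,"mean",p.mean(0),"hub",ray(m,*h,52),r,a)
def big(n,u,v,w,h):
    a=cv2.imread(f"pics/{n}0.png")[v:v+h,u:u+w];return cv2.resize(a,(390,390*h//w),interpolation=cv2.INTER_CUBIC)
cv2.imwrite("pics/c2.png",np.hstack([big("side",210,340,78,78),big("wrist",510,180,90,90)]))
E
```

```text
scene [[538.8, 156.7], [543.8, 18.2], [661.1, 92.2]] c [581.20510383  88.89076953] mean [581.20687057  89.02188703] hub [582.1159043   90.79399382] [79.96272472 79.96272472 79.96272472] [ 122.0662831  -117.91675405    2.3562927 ]
side [[536.3, 147.5], [545.4, 22.5], [660.5, 92.7]] c [584.31625554  88.20567317] mean [580.7330934   87.59518275] hub [578.33497345  81.6585595 ] [76.32104223 76.32104223 76.32104223] [ 129.01194623 -120.63701753    3.40544845]
```

View pics/c2.png

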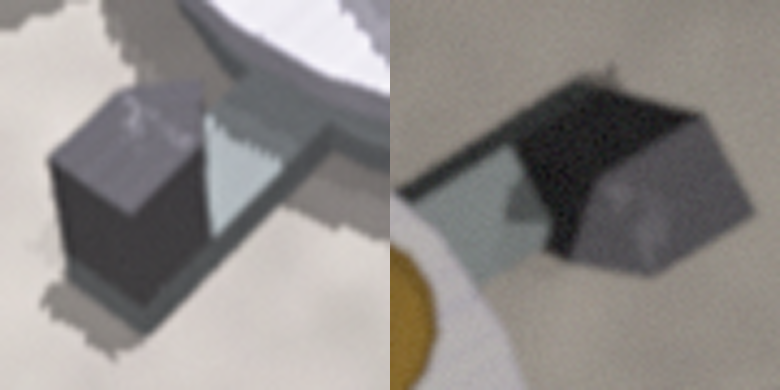

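```bash
python3 - <<'E'
from h import *
c=np.array([581.2,89.0])
for n,k,o,pts in[("wrist",390/90,(510,180),[(310,118),(362,212),(208,185),(263,275),(183,258)]),("side",5,(210,340),[(50,160),(130,213),(120,92),(203,148),(203,85)])]:
    m=camera_model(n);P=np.array([ray(m,u/k+o[0],v/k+o[1],46) for u,v in pts])
    for p,l in[((P[0]+P[1])/2,"out"),((P[2]+P[3])/2,"sh"),(P[4],"nose")]:
        d=p-c;print(n,l,p.round(1),np.hypot(*d).round(1),np.degrees(np.arctan2(d[1],d[0])).round(2))
    d=(P[0]+P[1]-P[2]-P[3]);print("axisdir",np.degrees(np.arctan2(d[1],d[0])), np.hypot(*(P[0]-P[1])))
print(ctrl.get_state()["tool_pos"])
E
```

```text
wrist out [450.8  -5.3] 160.9 -144.13
wrist sh [468.1   7.5] 139.5 -144.22
wrist nose [477.4  13. ] 128.7 -143.78
axisdir -143.49159857067718 22.50021932146754
side out [449.4  -7.2] 163.2 -143.87
side sh [466.9   4.6] 142.1 -143.55
side nose [477.3  10.7] 130.1 -142.99
axisdir -146.00953952916936 22.2012547761012
[6.74841670e+02 1.51637352e-02 4.03931068e+02]
```

Scene-fit axis is (581.2, 89.0), with the thick plug at 122.1° and the pointer at about 216°. That means about +93.9° anticlockwise. I'll straddle the 38 mm plug loosely and push it round.

Emit:
drive_tool:
  rows:
    - {"x": 0.6,"y": 1.1,"z": 0.15,"turn": 0.95,"gripper": 104}
    - {"x": 1.2,"y": 2.2,"z": 0.3,"turn": 1.9,"gripper": 104}
    - {"x": 1.8,"y": 3.28,"z": 0.455,"turn": 2.8,"gripper": 104}
    - {"x": 2.0,"y": 3.28,"z": 0.455,"turn": 2.8,"gripper": 104}
    - {"x": 2.0,"y": 3.28,"z": 0.455,"turn": 2.8,"gripper": 104}

```text
t: 0.78
tool_pos: [544.0, 18.3, 324.6]
eef_rot: [0.606, -0.365, 0.606, 0.365]
contact_force: [0.2, -0.2, 0.1]
gripper_width: 52.1
```

```bash
python3 - <<'E'
from h import *
from scipy.spatial.transform import Rotation as R
s=ctrl.get_state();q=s["eef_rot"];r=R.from_quat([*q[1:],q[0]]).as_matrix();print(s["t"],s["tool_pos"],s["gripper_width"],s["q"]);print(r.round(3),np.degrees(np.arctan2(r[1,1],r[0,1])))
m=camera_model("wrist");print(proj(m,[543.8,18.2,96]));cv2.imwrite("pics/w1.png",get_image("wrist"))
E
```

```text
0.775 [543.99112087  18.31562196 324.60233406] 52.0588534698216 [ 3.93841290e-01  2.12938271e-01 -3.88463742e-01  2.23792922e-04
 -9.69632887e-01 -8.81027112e-01]
[[-0.    -0.884  0.468]
 [-0.     0.468  0.884]
 [-1.     0.    -0.   ]] 152.09356213627265
[319.02016925 275.56953045]
```

View pics/w1.png

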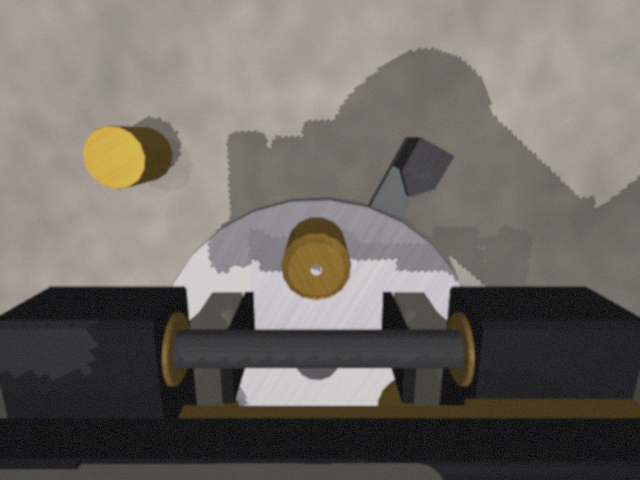

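The 38 mm plug sits centred between the jaws (dot at (316,270), predicted (319,276)), so I descend.

Emit:
drive_tool:
  rows:
    - {"x": 1.0,"gripper": 104}
    - {"x": 2.0,"gripper": 104}
    - {"x": 2.165,"gripper": 104}
    - {"x": 2.165,"gripper": 122}
    - {"x": 2.165,"gripper": 122}

```text
schema error: expected keys x, y, z, turn, gripper
```

```bash
cat >plan.py <<'E'
import sys
from h import *
from scipy.spatial.transform import Rotation as R
def plan(target,step=6,n=5,c=np.array([581.2,89.0]),rad=80):
    s=ctrl.get_state();q=s["eef_rot"];r=R.from_quat([*q[1:],q[0]]).as_matrix();p=s["tool_pos"]
    a=np.degrees(np.arctan2(p[1]-c[1],p[0]-c[0]));j=np.degrees(np.arctan2(r[1,1],r[0,1]))
    print("t",s["t"],"ang",a.round(2),"jaw",j.round(2),"rad",np.hypot(*(p[:2]-c)).round(1),"w",s["gripper_width"],"F",np.round(s["contact_force"],1))
    for i in range(1,n+1):
        b=min(a+step*i,target);d=np.r_[c+rad*np.array([np.cos(np.radians(b)),np.sin(np.radians(b))]),p[2]]-p
        dt=(b+270-j+180)%360-180
        print(b.round(1),"y %.3f z %.3f turn %.3f"%(*(r.T@d/40)[1:],-dt/10))
if __name__=="__main__":plan(*map(float,sys.argv[1:3]))
E
python3 plan.py -28 6
```

```text
t 0.825 ang -117.4 jaw 152.07 rad 79.6 w 52.15309161225427 F [-0.3 -0.2 -0.1]
-111.4 y -0.209 z 0.002 turn -0.653
-105.4 y -0.416 z 0.037 turn -1.253
-99.4 y -0.617 z 0.093 turn -1.853
-93.4 y -0.812 z 0.170 turn -2.453
-87.4 y -0.998 z 0.267 turn -3.053
```

Emit:
drive_tool:
  rows:
    - {"x": 1.0,"y": 0,"z": 0,"turn": 0,"gripper": 104}
    - {"x": 2.0,"y": 0,"z": 0,"turn": 0,"gripper": 104}
    - {"x": 2.165,"y": 0,"z": 0,"turn": 0,"gripper": 104}
    - {"x": 2.165,"y": 0,"z": 0,"turn": 0,"gripper": 122}
    - {"x": 2.165,"y": 0,"z": 0,"turn": 0,"gripper": 122}

```text
t: 1.45
tool_pos: [544.7, 18.4, 239.7]
eef_rot: [0.607, -0.365, 0.605, 0.364]
contact_force: [-0.4, 0.4, -0.4]
gripper_width: 46.0
```

Emit:
drive_tool:
  rows:
    - {"x": 0,"y": -0.21,"z": 0.0,"turn": -0.6,"gripper": 122}
    - {"x": 0,"y": -0.42,"z": 0.04,"turn": -1.2,"gripper": 122}
    - {"x": 0,"y": -0.62,"z": 0.09,"turn": -1.8,"gripper": 122}
    - {"x": 0,"y": -0.81,"z": 0.17,"turn": -2.4,"gripper": 122}
    - {"x": 0,"y": -1.0,"z": 0.27,"turn": -3.0,"gripper": 122}

```text
t: 2.08
tool_pos: [584.6, 8.8, 239.6]
eef_rot: [-0.491, 0.51, -0.49, -0.509]
contact_force: [-1.5, -0.4, 0.2]
gripper_width: 45.8
```

```bash
python3 plan.py -28 6
```

```text
t 2.075 ang -87.6 jaw -177.8 rad 80.2 w 45.80879873501022 F [-1.5 -0.4  0.2]
-81.6 y -0.209 z 0.018 turn -0.620
-75.6 y -0.416 z 0.051 turn -1.220
-69.6 y -0.618 z 0.106 turn -1.820
-63.6 y -0.813 z 0.182 turn -2.420
-57.6 y -0.999 z 0.277 turn -3.020
```

Emit:
drive_tool:
  rows:
    - {"x": 0,"y": -0.21,"z": 0.02,"turn": -0.6,"gripper": 122}
    - {"x": 0,"y": -0.42,"z": 0.05,"turn": -1.2,"gripper": 122}
    - {"x": 0,"y": -0.62,"z": 0.1,"turn": -1.8,"gripper": 122}
    - {"x": 0,"y": -0.81,"z": 0.18,"turn": -2.4,"gripper": 122}
    - {"x": 0,"y": -1.0,"z": 0.28,"turn": -3.0,"gripper": 122}

```text
t: 2.7
tool_pos: [624.2, 21.5, 239.7]
eef_rot: [-0.342, 0.619, -0.341, -0.619]
contact_force: [-1.8, 0.8, -0.6]
gripper_width: 45.7
```

```bash
python3 plan.py -31 5.4
```

```text
t 2.7 ang -57.49 jaw -147.8 rad 80.0 w 45.69621729304376 F [-1.8  0.8 -0.6]
-52.1 y -0.188 z 0.010 turn -0.571
-46.7 y -0.375 z 0.038 turn -1.111
-41.3 y -0.558 z 0.083 turn -1.651
-35.9 y -0.735 z 0.145 turn -2.191Traceback (most recent call last):
  File "plan.py", line 12, in <module>
    if __name__=="__main__":plan(*map(float,sys.argv[1:3]))
                            ~~~~^^^^^^^^^^^^^^^^^^^^^^^^^^^
  File "plan.py", line 11, in plan
    print(b.round(1),"y %.3f z %.3f turn %.3f"%(*(r.T@d/40)[1:],-dt/10))
          ^^^^^^^
AttributeError: 'float' object has no attribute 'round'
```

Emit:
drive_tool:
  rows:
    - {"x": 0,"y": -0.19,"z": 0.01,"turn": -0.55,"gripper": 122}
    - {"x": 0,"y": -0.38,"z": 0.04,"turn": -1.1,"gripper": 122}
    - {"x": 0,"y": -0.56,"z": 0.08,"turn": -1.65,"gripper": 122}
    - {"x": 0,"y": -0.74,"z": 0.145,"turn": -2.2,"gripper": 122}
    - {"x": 0,"y": -0.84,"z": 0.2,"turn": -2.55,"gripper": 122}

```text
t: 3.32
tool_pos: [648.6, 46.3, 239.8]
eef_rot: [-0.197, 0.68, -0.197, -0.678]
contact_force: [-0.0, -1.5, 0.7]
gripper_width: 46.0
```

```bash
python3 plan.py -20 2|head -3; python3 - <<'E'
from h import *
a=get_image("scene");cv2.imwrite("pics/s2.png",a);cv2.imwrite("pics/s2c.png",cv2.resize(a[100:340,200:460],None,fx=2.5,fy=2.5,interpolation=2))
E
```

```text
t 3.325 ang -32.34 jaw -122.34 rad 79.8 w 45.95702937729015 F [-0.  -1.5  0.7]
-30.3 y -0.070 z -0.005 turn -0.200
-28.3 y -0.140 z -0.001 turn -0.400
```

View pics/s2c.png

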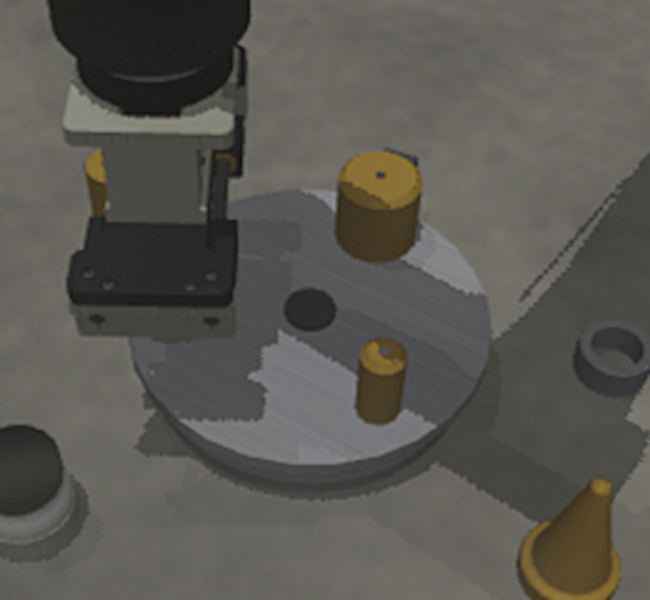

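Crop dots: thick plug at full-frame (352,170), thin plug at (354.4,240.8). The cone is unmoved.

```bash
python3 - <<'E'
from h import *
m=camera_model("scene");c=np.array([581.2,89])
for u,v in[(352,170),(354.4,240.8)]:
    d=ray(m,u,v,96)-c;print(np.hypot(*d),np.degrees(np.arctan2(d[1],d[0])))
E
```

```text
80.04459444133124 -153.34603614476418
80.72466441505705 87.2063669814104
```

Emit:
drive_tool:
  rows:
    - {"x": 0,"y": -0.1,"z": 0.0,"turn": -0.3,"gripper": 122}
    - {"x": 0,"y": -0.18,"z": 0.01,"turn": -0.5,"gripper": 122}
    - {"x": 0,"y": -0.25,"z": 0.015,"turn": -0.7,"gripper": 122}
    - {"x": 0,"y": -0.3,"z": 0.02,"turn": -0.86,"gripper": 122}
    - {"x": 0,"y": -0.3,"z": 0.02,"turn": -0.86,"gripper": 122}

```text
t: 4.0
tool_pos: [653.9, 56.9, 238.1]
eef_rot: [-0.146, 0.692, -0.146, -0.692]
contact_force: [-0.8, -0.2, -0.4]
gripper_width: 45.9
```

```bash
python3 plan.py -20 2|head -1; python3 - <<'E'
from h import *
a=get_image("scene");b=get_image("side");cv2.imwrite("pics/s3.png",a);cv2.imwrite("pics/i3.png",b)
f=lambda i,u,v:cv2.resize(i[v:v+100,u:u+100],(400,400),interpolation=2)
cv2.imwrite("pics/s3c.png",np.hstack([f(a,300,140),np.vstack([cv2.resize(a[190:290,300:400],(400,400),interpolation=2)])]))
E
```

```text
t 4.0 ang -23.86 jaw -113.89 rad 79.5 w 45.91106796628173 F [-0.8 -0.2 -0.4]Traceback (most recent call last):
  File "plan.py", line 12, in <module>
    if __name__=="__main__":plan(*map(float,sys.argv[1:3]))
                            ~~~~^^^^^^^^^^^^^^^^^^^^^^^^^^^
  File "plan.py", line 11, in plan
    print(b.round(1),"y %.3f z %.3f turn %.3f"%(*(r.T@d/40)[1:],-dt/10))
          ^^^^^^^
AttributeError: 'float' object has no attribute 'round'
```

View pics/s3c.png

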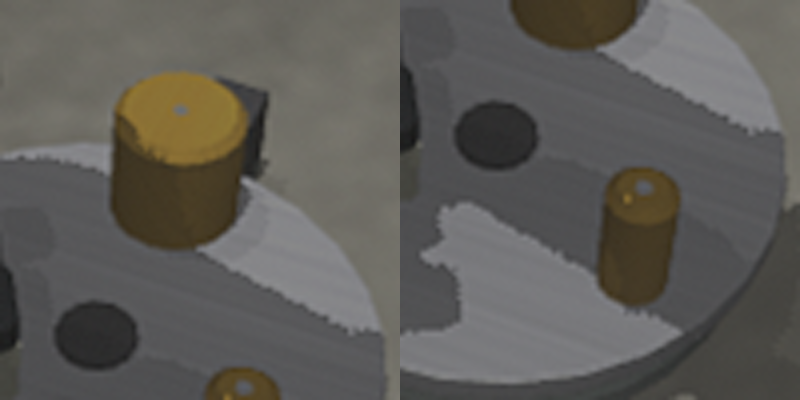

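Dots: thick plug (345.25,167.5), thin plug (360.75,236.75). Next I lift clear and check from above with the wrist camera, which sees pointer and plugs together.

```bash
python3 - <<'E'
from h import *
m=camera_model("scene");c=np.array([581.2,89])
for u,v in[(345.25,167.5),(360.75,236.75)]:
    d=ray(m,u,v,96)-c;print(np.hypot(*d),np.degrees(np.arctan2(d[1],d[0])))
E
python3 plan.py -10 2|tail -1
```

```text
80.19403822519338 -145.16772570333336
79.55202030420587 95.31639552330681
-14.0 y -0.347 z 0.016 turn -0.997
```

Emit:
drive_tool:
  rows:
    - {"x": 0,"y": 0.05,"z": 0,"turn": 0,"gripper": 110}
    - {"x": -1,"y": 0.05,"z": 0,"turn": 0,"gripper": 110}
    - {"x": -2.4,"y": 0.05,"z": 0,"turn": 0,"gripper": 110}
    - {"x": -3.6,"y": 0.05,"z": 0,"turn": 0,"gripper": 110}
    - {"x": -4.5,"y": 0.05,"z": 0,"turn": 0,"gripper": 110}

```text
t: 4.72
tool_pos: [652.9, 54.6, 420.7]
eef_rot: [-0.147, 0.692, -0.146, -0.691]
contact_force: [0.7, 0.2, -1.1]
gripper_width: 49.6
```

Emit:
drive_tool:
  rows:
    - {"x": 0.4,"y": 0.33,"z": 0.6,"turn": 1,"gripper": 110}
    - {"x": 0.8,"y": 0.67,"z": 1.2,"turn": 2,"gripper": 110}
    - {"x": 1.2,"y": 1.0,"z": 1.8,"turn": 3,"gripper": 110}
    - {"x": 1.7,"y": 1.33,"z": 2.4,"turn": 4,"gripper": 110}
    - {"x": 2.2,"y": 1.675,"z": 2.99,"turn": 5,"gripper": 110}

```text
t: 5.35
tool_pos: [515.4, 41.7, 329.6]
eef_rot: [-0.427, 0.564, -0.427, -0.564]
contact_force: [-0.3, 0.6, -0.6]
gripper_width: 49.9
```

Emit:
drive_tool:
  rows:
    - {"x": 0,"y": 0,"z": 0,"turn": 1,"gripper": 110}
    - {"x": 0,"y": 0,"z": 0,"turn": 2,"gripper": 110}
    - {"x": 0,"y": 0,"z": 0,"turn": 3,"gripper": 110}
    - {"x": 0,"y": 0,"z": 0,"turn": 4,"gripper": 110}
    - {"x": 0,"y": 0,"z": 0,"turn": 5,"gripper": 110}

```text
t: 5.98
tool_pos: [516.3, 41.9, 330.1]
eef_rot: [0.625, -0.331, 0.625, 0.331]
contact_force: [-0.4, 0.3, 1.1]
gripper_width: 49.8
```

Emit:
drive_tool:
  rows:
    - {"x": 0,"y": 0,"z": 0,"turn": 1,"gripper": 110}
    - {"x": 0,"y": 0,"z": 0,"turn": 2,"gripper": 110}
    - {"x": 0,"y": 0,"z": 0,"turn": 2,"gripper": 110}
    - {"x": 0,"y": 0,"z": 0,"turn": 2,"gripper": 110}

```text
t: 6.48
tool_pos: [516.4, 42.0, 330.1]
eef_rot: [0.672, -0.22, 0.672, 0.22]
contact_force: [-0.3, 0.1, 0.8]
gripper_width: 49.8
```

```bash
python3 plan.py 300 2|head -1; python3 - <<'E'
from h import *
m=camera_model("wrist");a=get_image("wrist");cv2.imwrite("pics/w4.png",a)
np.save("w4.npy",m,allow_pickle=True)
E
```

```text
t 6.475 ang -144.02 jaw 126.31 rad 80.0 w 49.848832962328714 F [-0.3  0.1  0.8]
```

View pics/w4.png

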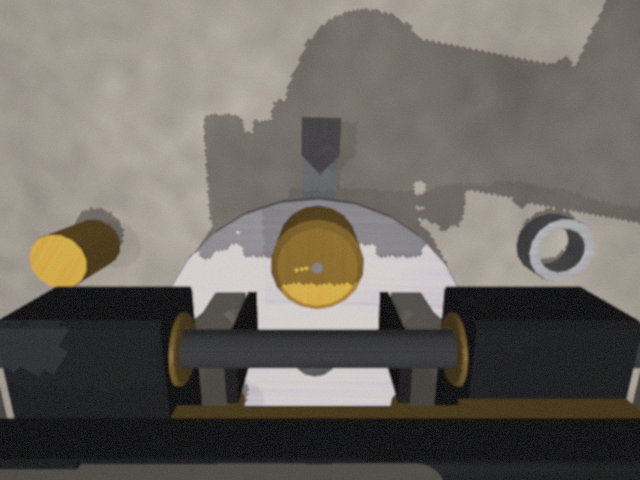

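The wrist view looks nearly aligned: plug dot (317.3,267.5), nose (321,173), pointer back edge x 302–341 at v≈118, hub bottom (316,375). I'll measure the difference against the rim fitted in this same view.

```bash
python3 - <<'E'
from h import *
from scipy.optimize import least_squares
m=np.load("w4.npy",allow_pickle=True).item();a=cv2.imread("pics/w4.png").astype(int)
g=a.sum(2)/3
def edges(row,lo,hi,th): 
    r=g[row,lo:hi];i=np.where(r<th)[0];return lo+i[0],lo+i[-1]
pt=np.array([edges(v,290,345,85) for v in range(122,152,4)]);print(pt.tolist())
# rim: strongest bluish-white onset scanning inward on rows 235..280
c0=np.array([581.2,89]);dirs=[];pts=[]
blur=cv2.GaussianBlur(a.astype(np.uint8),(3,3),0).astype(int);b=blur[...,0]-blur[...,2]  # disc bluish, floor not
for v in range(225,284,4):
    u=np.where(b[v,150:480]>0)[0]+150
    if len(u):pts+= [(u[0],v),(u[-1],v)]
P=np.array([ray(m,u,v,46) for u,v in pts])
s=least_squares(lambda q:np.hypot(*(P-q).T)-110,c0,loss="soft_l1",f_scale=1.0);print("rim centre",s.x,np.abs(s.fun).mean(),pts[:4])
ang=lambda p,c:(np.hypot(*(p-c)).round(1),np.degrees(np.arctan2(*(p-c)[::-1])).round(2))
dot=ray(m,317.3,267.5,96);nose=ray(m,321,173,46);back=ray(m,pt.mean(),136,46)
for c in(s.x,c0):print("dot",ang(dot,c),"nose",ang(nose,c),"back",ang(back,c))
print(dot,nose,back)
M=((a[...,2]-a[...,0])>40).astype(np.uint8);
E
```

```text
[[302, 340], [302, 340], [302, 340], [302, 339], [302, 339], [302, 339], [302, 339], [302, 338]]
rim centre [583.53959938  86.87774834] 4.54976793491425 [(np.int64(228), 225), (np.int64(402), 225), (np.int64(220), 229), (np.int64(407), 229)]
dot (np.float64(83.2), np.float64(-145.29)) nose (np.float64(129.3), np.float64(-145.74)) back (np.float64(151.7), np.float64(-145.34))
dot (np.float64(82.5), np.float64(-143.16)) nose (np.float64(128.6), np.float64(-144.37)) back (np.float64(151.0), np.float64(-144.17))
[515.16683896  39.52526278] [476.7118528   14.11737923] [458.79119638   0.61768583]
```

```bash
python3 - <<'E'
from h import *
from scipy.optimize import least_squares
m=np.load("w4.npy",allow_pickle=True).item();a=cv2.GaussianBlur(cv2.imread("pics/w4.png"),(5,3),0).astype(float).sum(2)/3
pts=[]
for v in range(262,285,2):
    d=np.diff(a[v]);l=165+np.argmax(d[165:215]);r=425+np.argmin(d[425:475]);pts.append((l+.5,r+.5,v))
print(pts)
L=np.array([ray(m,l,v,46) for l,r,v in pts]);Rr=np.array([ray(m,r,v,46) for l,r,v in pts])
P=np.vstack([L,Rr]);s=least_squares(lambda q:np.hypot(*(P-q).T)-110,[581,89],loss="soft_l1");print("centre",s.x,np.abs(s.fun).mean())
dot=ray(m,317.3,267.5,96);nose=ray(m,321,173,46);back=ray(m,320.7,136,46);hub=ray(m,316,366,52)
an=lambda p,c:np.degrees(np.arctan2(*(p-c)[::-1])).round(2)
print("hub",hub)
for c in(s.x,hub,np.array([581.2,89])):print(an(dot,c),an(nose,c),an(back,c))
c2=cv2.imread("pics/w4.png");cv2.imwrite("pics/w4c.png",cv2.resize(c2[105:390,255:385],None,fx=2.1,fy=2.1,interpolation=2))
E
```

```text
[(np.float64(186.5), np.float64(442.5), 262), (np.float64(185.5), np.float64(444.5), 264), (np.float64(183.5), np.float64(445.5), 266), (np.float64(182.5), np.float64(446.5), 268), (np.float64(181.5), np.float64(447.5), 270), (np.float64(180.5), np.float64(448.5), 272), (np.float64(179.5), np.float64(449.5), 274), (np.float64(177.5), np.float64(450.5), 276), (np.float64(176.5), np.float64(451.5), 278), (np.float64(175.5), np.float64(452.5), 280), (np.float64(174.5), np.float64(453.5), 282), (np.float64(173.5), np.float64(454.5), 284)]
centre [583.15071313  86.85879564] 0.30898648712707316
hub [585.70963136  90.08670651]
-145.15 -145.65 -145.28
-144.37 -145.12 -144.84
-143.16 -144.37 -144.19
```

View pics/w4c.png

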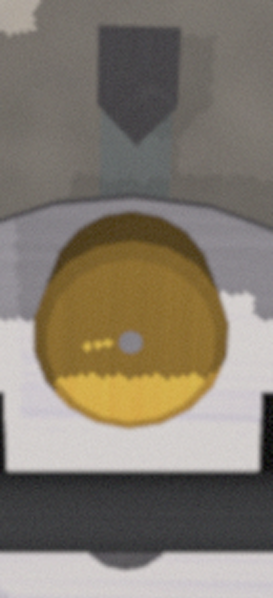

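The same-view estimate puts the plug +0.3 to +0.6° from the pointer, and the scene camera gives about −1°. Both mean it is aligned within about 1 mm. One quick check that the cone hasn't moved, then hand in.

```bash
python3 - <<'E'
from h import *
from workcell import sign_off
a=cv2.imread("pics/scene0.png")[270:360,395:460].astype(int);b=get_image("scene")[270:360,395:460].astype(int)
f=lambda i:[x.mean().round(2) for x in np.where(i[...,2]-i[...,0]>40)]
print(f(a),f(b),ctrl.get_state()["contact_force"]);print(sign_off())
E
```

```text
[np.float64(52.5), np.float64(36.5)] [np.float64(52.2), np.float64(36.18)] [ 0.25970941 -0.23723407 -0.15042052]
the job is handed in; nothing more can be done
None
```

The turntable is turned and the job is handed in: the thickest plug stands in front of the pointer, within about 1° by my measurements. I straddled the 38 mm plug loosely with the half-open jaws, pushed it about 93° anticlockwise at about 1–2 N, then lifted clear.

- **Alignment:** my two checks disagree slightly. The close wrist view puts the thick plug +0.3° to +0.6° past the pointer line. The scene camera put it about 0.7–1.2° short. One degree is about 1.4 mm at the plug. A first rim fit in the wrist view was poor, so I redid it from cleaner edges.
- **Cone:** its image position matches the start to within 0.4 pixel, so it has not moved.
- **End state:** the arm was holding clear above the turntable with the measured contact force near zero. The last move ended at 6.5 s, against the 42 s limit.

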